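# Lid the plate box and lock it with the swing brace

## Task

Put the lid with the two clipped corners on the plate box, clipped corners over clipped corners, so that it is fully seated, and let go of it. Then swing the steel brace out over the lid until it snaps home against its end stop, and leave it there. Leave the other things on the bench where they are.

Things in the scene. Friction and masses are not known exactly. Their poses are not given: they have to be found in the camera images.
- lid_grip (a point): Centre of the grip ridge on top of the lid to be used; axes as lid. The ridge is 14 (x) x 60 (y) mm and 18 mm high; this point is 9 mm below its top and 26 mm above the lid's lower edge (so 26 mm over the bench at the start).
- lid: The lid to be used: loose, white plastic, skirt down, 85 (x) x 125 (y) mm, 17 mm tall without its ridge, 0.1 to 0.2 kg. Its two corners at the +y short end are clipped at 45 degrees by 19 mm, the others square. Inside the skirt 80 x 120 mm, 14 mm deep. Origin: centre of its lower edge, y to the clipped end, z up. It and the plain lid may have swapped places.
- box_top (a point): Centre of the top face (55 mm above the bench) of the fixed grey plate box with rows of black wells: 76 (x) x 116 (y) mm, the two corners at its +y short end clipped by 16 mm, upper edge bevelled 3 mm. +x towards the brace's post, z up. The lid fits with 2 mm play all round, its x, y along these; when seated lid_grip is 12 mm above this point.
- brace_hinge (a point): On the brace's vertical hinge axis, 85 mm above the bench, 85 mm from box_top along its +x. A steel post of 28 mm diameter, with a round detent plate (68 mm diameter) under the brace. Axes as box_top.
- brace (a joint): Angle of the brace, a level steel bar 20 mm wide, from 80 to 90 mm above the bench. 0: folded away along box_top's +y; grows counter-clockwise from above; 1.57: home at the end stop, across the lid's middle, along box_top's -x. Stays where left, but from about 1.1 the detent pushes back (2 to 4 N at the stud) up to its crest at about 1.4; past that it snaps home. Starts at 0 to 0.35.
- brace_stud (a point): Upright round steel stud near the brace's free end, 14 mm diameter, 150 mm from the hinge axis, from 90 to 126 mm above the bench; this point is on its axis at 108 mm. y points away from the hinge; the stud moves along -x when the brace swings home, so it is pushed from its +x side. The brace passes 4 mm over the ridge of a seated lid and hits an unseated one.
- plain_lid: A bystander: loose white lid of another box, 74 x 104 x 14 mm, all four corners square, a round knob (24 mm diameter, 16 mm tall) on top. Origin at the centre of its underside.
- canister_a: A bystander: loose green plastic canister with a green cap, 53 mm diameter, 95 mm tall, standing near the back of the bench. Origin at the centre of its underside.
- canister_b: A bystander: as canister_a, also near the back.
- canister_c: A bystander: as canister_a, on the right-hand side of the bench.
- jar: A bystander: small loose clear jar with a white cap, 48 mm diameter, 45 mm tall, on the near side of the bench. Origin at the centre of its underside.
- tape_roll: A bystander: loose white roll of tape lying flat, 90 mm outer diameter, 20 mm tall, on the left. Origin at the centre of its underside.
- spatula: A bystander: loose steel spatula, 190 mm long, lying flat at the back left. Origin under it.
Not all that is in view belongs to the job. What is shaped like the lid but black or pink is not meant.

How it is judged:
On the way, in this order (a step that is already met when the one before it is completed fails the run):
1. the lid is fully seated on the plate box, clipped corners matched, and let go, with the brace still clear of it (z of lid_grip in the frame of box_top between 0.009 and 0.0145 m and horizontal distance between lid_grip and box_top below 0.005 m and angle between the y axis of lid_grip and the y axis of box_top, either way round below 0.1 rad and angle between lid_grip's own z axis and vertical below 0.05 rad and contact force between the fingers and lid below 0.1 N and value of joint brace below 0.9 rad), for 0.2 s.
2. the brace is swung over the lid and home in its end detent (value of joint brace above 1.52 rad), for 0.2 s.
At the end, for the whole second after the job is handed in: The clipped-corner lid sits fully down on the plate box (lid_grip 9 to 14.5 mm above box_top, within 5 mm of it sideways, aligned within 0.1 rad, level within 0.05 rad) and the brace is home at its stop (joint above 1.52 rad) (z of lid_grip in the frame of box_top between 0.009 and 0.0145 m and horizontal distance between lid_grip and box_top below 0.005 m and angle between the y axis of lid_grip and the y axis of box_top, either way round below 0.1 rad and angle between lid_grip's own z axis and vertical below 0.05 rad and value of joint brace above 1.52 rad); the robot touches nothing.
It fails at once if another thing on the bench is moved by more than 30 mm (distance of any of plain_lid, canister_a, canister_b, canister_c, jar, tape_roll, spatula from where it was at the start of the episode above 0.03 m).
It fails at once if a canister is knocked over (angle between any of canister_a, canister_b, canister_c's own z axis and vertical above 0.5 rad).
It also fails if it takes over 54 s, if anything falls off the work surface, if the arm or the gripper's body presses on something with over 40 N, if the wrist force passes 120 N, or if a joint passes its speed limit or range.

## Robot

A 7-joint arm with a two-finger parallel gripper is mounted at the origin on the work surface. World frame = base frame: x ahead of the robot, y to its left, z up, the work surface at z = 0. Lengths are in m, angles in rad, forces in N, time in s.
With the tool pointing down it reaches from about 0.4 to 0.85 m from the base axis. Payload 10.4 kg.
Tool frame: the origin (TCP) lies at the very end of the fingers, on their centre line; the grasp point (between the pads) lies r.grasp_offset behind it (r.grasp_offset is the distance from the TCP to the grasp point, in m); z points along the fingers, y is the direction in which the jaws open and shut (so a half turn about z gives the same grasp; the last joint's range is limited). The gripper opens to 87 mm and grips with 3 to 60 N. Pads are 19 mm wide; open, the fingers measure 117 mm over their backs; the gripper's body (75 mm by 190 mm) begins 51 mm behind the grasp point.
Start: joints at [-1.278, 0.332, -0.065, 1.46, 0.022, 1.35, -0.088], TCP at [0.194, 0.594, 0.223] pointing down, gripper open.
Joint ranges: [-2.6, 2.6], [-0.5, 2.12], [-1.47, 1.34], [0.16, 2.42], [-1.27, 4.41], [0.06, 2.06], [-2.6, 2.6]. Speed limits (rad/s): [2.22, 2.22, 2.79, 2.79, 3.14, 3.14, 3.14].

## Interface

Orientations are given as a unit quaternion [x, y, z, w].
In Python, from bench import read_state, cams, job, r gives the robot as it stands. The module is installed in compiled form; this text tells all that it offers.
- The arm moves only by the tool arm_command, never from a script. Its argument "increments" is a list of rows, each an object of numbers: "gripper": the opening in per cent of the stroke, from 0 (shut) to 100 (fully open); "dx", "dy", "dz": the shift along the tool's x, y, z in m; "spin": the turn about the tool's z in degrees. In form: [{"gripper": .., "dx": .., "dy": .., "dz": .., "spin": ..}, ...]. A call has exactly 8 rows; each row shifts and turns the commanded pose from where the row before left it, along the tool's axes as they then stand; what a row does not reach is not made up. A row lasts 1/8 s, in which the tool goes at most 62.5 mm and 10.7 degrees, less where a joint would pass 70% of its speed; a pose out of reach is approached as far as the arm can. A call with a gripper value outside its range is refused whole. The fingers move at their own pace and stop on an object; "grip_force" is the grip in N (left out, the last holds). Time passes only in rows, so rows that do not move let the fingers close, or fill a call up. It gives the time, the measured TCP pose, the force and the opening at its end, in the units of the state.
- read_state(): the state, without advancing time (a new reading comes with each control period).
- cams.camera(name): name is "scene" or "side" or "wrist"; returns the picture (420x560x3 uint8, red, green, blue); there is no depth.
- cams.camera_info(name): a dict with "K" (3x3 intrinsics, pixels), "k1" (the pictures are not rectified: a ray, as slopes to the right and down, at radius r is drawn at 1 + k1 r^2 times it, then the intrinsics apply), "rvec" (rotation vector, rad) and "tvec" (3), from world to camera coordinates, as OpenCV has them. Camera axes: x right, y down, z forward; pixel columns grow to the right and rows downward; lengths in m; the calibration is good to about 2 mm. A picture is of the moment at which its call begins: read the wrist's pose just before it. camera_info takes no time and is no camera call; for the wrist camera it gives the pose at the moment of the call.
- job.close_job(): hands the job in, once; it reports no verdict.
The state is a dict: "time": time; "joint_positions": joint angles; "joint_vel": joint speeds; "joint_torque": joint torques, N m; "ee_pos": TCP position; "eef_rot": TCP orientation; "ft_force": force on the tool from outside, world axes, zero at the start; "torque": the same for the moment, N m; "width": finger opening in m.
Only numpy, scipy, OpenCV 4.12 (cv2) and the standard library are available. Lean on these libraries where they do the work, as an engineer would, in place of code of your own. Each camera call takes 0.05 s, during which the arm holds its last target.

## Working session

There is one attempt and no reset: what is moved stays moved. The work goes in short steps, Python scripts to look and compute and a tool call to move; the robot and the scene stay as the last step left them, time stands still between calls to the robot, and variables do not carry over. Pictures are saved under pics/ and viewed, and the job is handed in when it is done.

Besides the shell and the picture viewer there is one more tool, called after ">>>" by a JSON object that holds its "fn" and its "kwargs". arm_command: Moves the arm, as the interface text tells. Its arguments: {"type":"object","properties":{"increments":{"type":"array","items":{"type":"object","properties":{"gripper":{"type":"number"},"dx":{"type":"number"},"dy":{"type":"number"},"dz":{"type":"number"},"spin":{"type":"number"}}}},"grip_force":{"type":"number"}},"required":["increments"]}

```bash
mkdir -p pics; python3 - <<'E'
from bench import read_state, cams, job, r
import cv2,numpy as np
s=read_state();print(s['time'],s['ee_pos'],s['eef_rot'],s['width'],r.grasp_offset)
for n in ['scene','side','wrist']:
    i=cams.camera_info(n);print(n,np.round(i['K'],1).tolist(),i['k1'],np.round(i['rvec'],4),np.round(i['tvec'],4))
    im=cams.camera(n);cv2.imwrite(f'pics/{n}0.png',im[:,:,::-1])
print(read_state()['time'])
E
```

```text
0.0 [0.19400453 0.593695   0.22175337] [ 1.57249967e-01  9.87558560e-01 -7.30136005e-04 -6.83249543e-05] 0.08711205425191784 0.0187
scene [[457.5, 0.0, 275.0], [0.0, 457.5, 203.9], [0.0, 0.0, 1.0]] -0.034482394918541416 [ 2.0281  1.414  -0.5805] [-0.241  -0.334   1.6925]
side [[392.0, 0.0, 281.7], [0.0, 392.0, 214.4], [0.0, 0.0, 1.0]] -0.04565848236770498 [ 0.1853 -2.8137  1.2605] [0.586  0.0942 1.0587]
wrist [[344.3, 0.0, 276.0], [0.0, 344.3, 211.9], [0.0, 0.0, 1.0]] -0.06202885802932499 [-2.354  -1.7068 -0.2353] [-0.625  -0.0322  0.3907]
0.15
```

View pics/scene0.png

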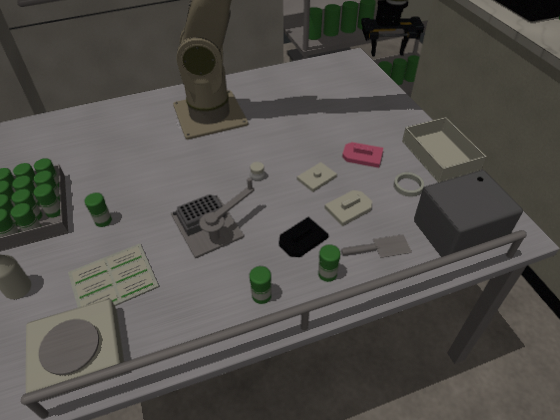

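View pics/side0.png

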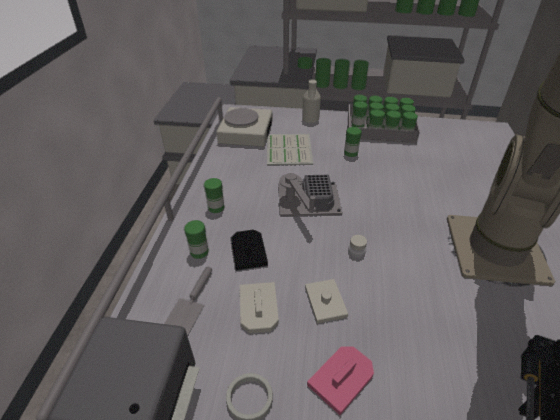

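View pics/wrist0.png

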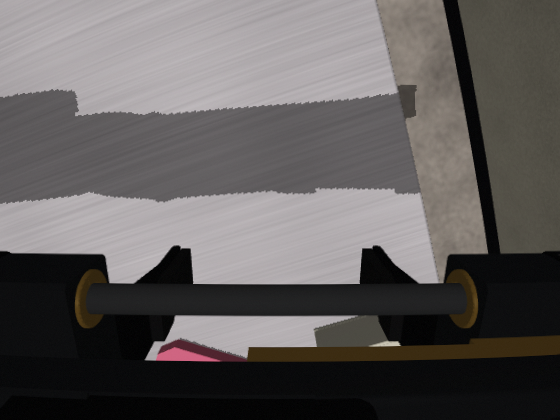

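The white candidates are one at scene (348,207)/side (259,307), which shows clipped corners and a ridge, and one at scene (317,176)/side (326,298), which is square with a knob, so it is the plain lid. The black one at scene (303,237) and the pink one at (363,154) are excluded by colour. I'll enlarge crops to confirm.

```bash
python3 - <<'E'
import cv2
a=cv2.imread('pics/scene0.png');b=cv2.imread('pics/side0.png')
def crop(im,x,y,w,h,s,fn):
    c=cv2.resize(im[y:y+h,x:x+w],None,fx=s,fy=s,interpolation=cv2.INTER_CUBIC)
    for k in range(0,w,10):
        cv2.putText(c,str(x+k),(k*s,8),0,0.3,(0,0,255),1); cv2.line(c,(k*s,10),(k*s,14),(0,0,255),1)
    for k in range(0,h,10):
        cv2.putText(c,str(y+k),(0,k*s+4),0,0.3,(0,0,255),1);cv2.line(c,(20,k*s),(24,k*s),(0,0,255),1)
    cv2.imwrite(fn,c)
crop(b,220,260,140,80,5,'pics/c_side_lid.png')
crop(b,265,165,90,80,7,'pics/c_side_box.png')
crop(a,290,160,90,70,8,'pics/c_scene_lid.png')
crop(a,165,170,100,85,7,'pics/c_scene_box.png')
E
```

```text
(no output)
```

View pics/c_side_lid.png

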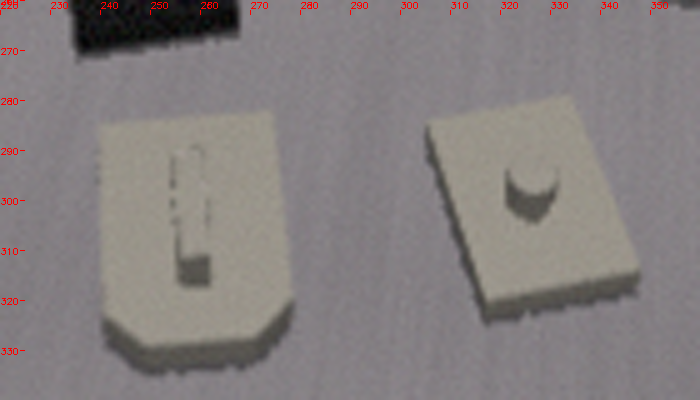

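View pics/c_side_box.png

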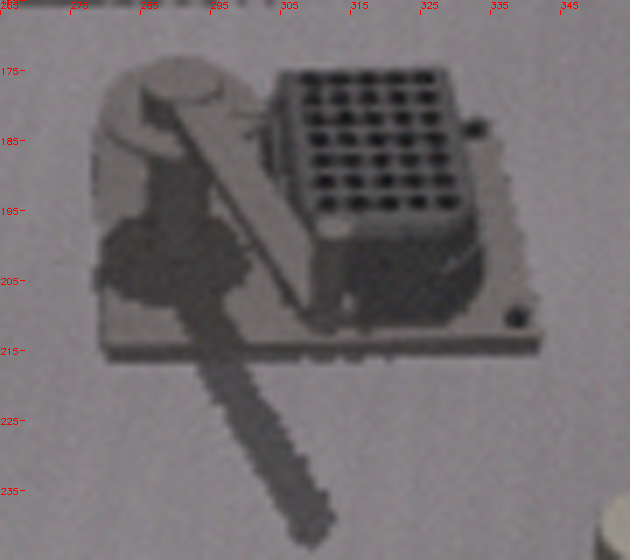

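View pics/c_scene_lid.png

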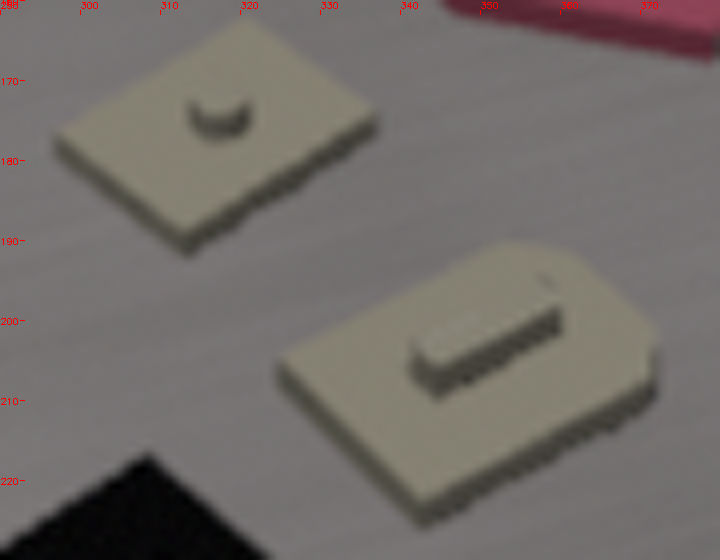

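View pics/c_scene_box.png

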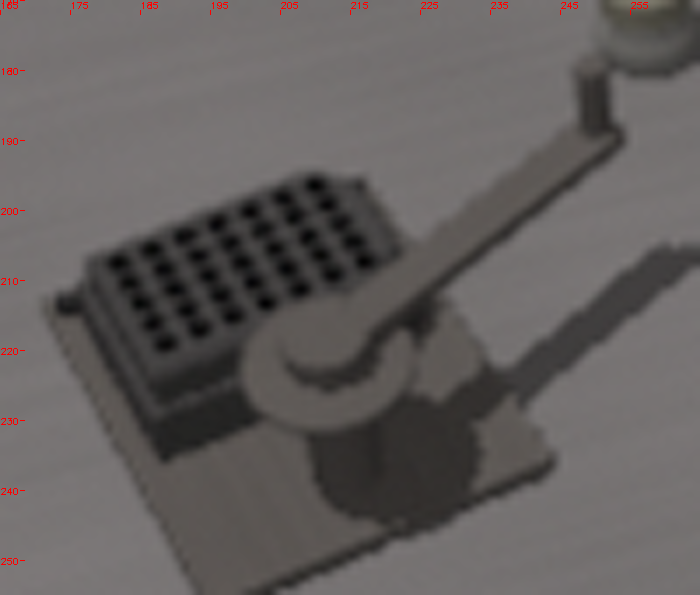

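Confirmed: the lid at scene (348,207) has the two clipped corners (at its +y world-ish end) and the rectangular ridge. The other white lid is square with a round knob. Now to fit the poses.

```bash
cat > h.py <<'E'
import numpy as np,cv2
from scipy.optimize import least_squares
from bench import read_state,cams,job,r
def proj(ci,P):
    P=np.atleast_2d(P).astype(float)
    R=cv2.Rodrigues(np.array(ci['rvec'],float))[0];c=P@R.T+np.array(ci['tvec'])
    s=c[:,:2]/c[:,2:];rr=(s**2).sum(1,keepdims=True);s=s*(1+ci['k1']*rr)
    K=np.array(ci['K']);return s*[K[0,0],K[1,1]]+[K[0,2],K[1,2]]
def unproj(ci,uv,z):
    K=np.array(ci['K']);d=np.array([ci['k1'],0,0,0.])
    s=cv2.undistortPoints(np.array(uv,float).reshape(-1,1,2),K,d).reshape(-1,2)
    R=cv2.Rodrigues(np.array(ci['rvec'],float))[0];C=-R.T@np.array(ci['tvec']).ravel()
    D=np.c_[s,np.ones(len(s))]@R
    return C+D*((z-C[2])/D[:,2])[:,None]
def fit(obs,x0,extra=None):
    # obs: list of (ci, local pts Nx3, uv)
    def f(p):
        c,s=np.cos(p[2]),np.sin(p[2]);R=np.array([[c,-s,0],[s,c,0],[0,0,1]])
        return np.concatenate([(proj(ci,np.array(L)@R.T+[p[0],p[1],0])-uv).ravel() for ci,L,uv in obs])
    q=least_squares(f,x0,loss='soft_l1');return q.x,f(q.x)
def save(name,fn):
    s=read_state();ci=cams.camera_info(name);im=cams.camera(name);cv2.imwrite('pics/'+fn+'.png',im[:,:,::-1])
    import json;json.dump({'K':np.array(ci['K']).tolist(),'k1':float(ci['k1']),'rvec':np.ravel(ci['rvec']).tolist(),'tvec':np.ravel(ci['tvec']).tolist(),'ee':np.array(s['ee_pos']).tolist(),'q':np.array(s['eef_rot']).tolist()},open('pics/'+fn+'.json','w'))
    return s,ci,im
def crop(src,x,y,w,h,s,fn):
    im=cv2.imread(src);c=cv2.resize(im[y:y+h,x:x+w],None,fx=s,fy=s,interpolation=cv2.INTER_CUBIC)
    for k in range(0,w,10):
        cv2.putText(c,str(x+k),(k*s,8),0,0.3,(0,0,255),1); cv2.line(c,(k*s,10),(k*s,14),(0,0,255),1)
    for k in range(0,h,10):
        cv2.putText(c,str(y+k),(0,k*s+4),0,0.3,(0,0,255),1);cv2.line(c,(20,k*s),(24,k*s),(0,0,255),1)
    cv2.imwrite(fn,c)
E
python3 - <<'E'
from h import *
S=cams.camera_info('scene');D=cams.camera_info('side')
print('lid',unproj(D,[(239.8,284.8),(274.6,282.2),(278.6,319.6),(272,327.2),(250,329.2),(241,322.8)],.017).round(3).tolist())
print('lid sc',unproj(S,[(324.75,205.2),(343,222.9),(371.9,202.5),(371.2,207.9),(361.2,191.2),(353.1,190)],.017).round(3).tolist())
print('box',unproj(D,[(305.7,175),(328.6,175)],.055).round(3).tolist(),unproj(S,[(177.1,206.9),(187.4,224.6),(210,194.3),(217,195.7)],.055).round(3).tolist())
print('stud', unproj(S,[(249,178.7),(249.5,189)],.126)[0].round(3),unproj(S,[(249.5,189)],.09).round(3))
print('hinge side',unproj(D,[(290.7,177)],.09).round(3),'sc',unproj(S,[(210.5,218)],.09).round(3))
R=cv2.Rodrigues(np.array(cams.camera_info('wrist')['rvec']))[0];t=np.array(cams.camera_info('wrist')['tvec'])
print('wrist cam pos',(-R.T@t).round(3),'axis',R[2].round(3),'right',R[0].round(3))
E
```

```text
lid [[0.664, 0.223, 0.017], [0.582, 0.204, 0.017], [0.558, 0.307, 0.017], [0.569, 0.328, 0.017], [0.616, 0.34, 0.017], [0.639, 0.326, 0.017]]
lid sc [[0.588, 0.2, 0.017], [0.669, 0.22, 0.017], [0.628, 0.334, 0.017], [0.646, 0.322, 0.017], [0.574, 0.326, 0.017], [0.561, 0.305, 0.017]]
box [[0.541, -0.194, 0.055], [0.471, -0.204, 0.055]] [[0.478, -0.211, 0.055], [0.553, -0.197, 0.055], [0.462, -0.11, 0.055], [0.475, -0.093, 0.055]]
stud [ 0.513 -0.003  0.126] [[ 0.517 -0.005  0.09 ]]
hinge side [[ 0.582 -0.13   0.09 ]] sc [[ 0.584 -0.136  0.09 ]]
wrist cam pos [0.123 0.618 0.384] axis [ 0.259 -0.086 -0.962] right [ 0.311  0.95  -0.001]
```

>>> {"fn": "arm_command", "kwargs": {"increments": [{"gripper":60,"spin":10},{"gripper":60,"spin":10},{"gripper":60,"spin":10},{"gripper":60,"spin":10},{"gripper":60,"spin":10},{"gripper":60,"spin":9},{"gripper":60},{"gripper":60}], "grip_force": 20}}

```text
validation failed for argument at $.in...
```

```bash
cat >> h.py <<'E'
from scipy.spatial.transform import Rotation as Ro
def delta(target,yawx=None):
    # world target TCP -> tool-frame shift; yawx: wanted direction angle of tool y (rad)
    s=read_state();R=Ro.from_quat(s['eef_rot']).as_matrix();d=R.T@(np.array(target)-s['ee_pos'])
    a=np.arctan2(R[1,1],R[0,1]);print('t',round(s['time'],2),'ee',np.round(s['ee_pos'],4),'tooly deg',round(np.degrees(a),2),'tilt',R[:,2].round(4),'w',round(s['width'],4),'F',np.round(s['ft_force'],1),'-> d mm',(d*1000).round(1),'spin',None if yawx is None else round(np.degrees(a-yawx),2))
E
python3 - <<'E'
from h import *
delta([.613,.272,.15],np.radians(13))
E
```

```text
t 0.15 ee [0.194  0.5938 0.2219] tooly deg 71.9 tilt [-3.0e-04 -1.1e-03 -1.0e+00] w 0.087 F [ 0.7  0.7 -0.3] -> d mm [-498.2 -175.7   72.2] spin 58.9
```

Rows apparently need every field.

>>> {"fn": "arm_command", "kwargs": {"increments": [{"gripper":60,"dx":0,"dy":0,"dz":0,"spin":10},{"gripper":60,"dx":0,"dy":0,"dz":0,"spin":10},{"gripper":60,"dx":0,"dy":0,"dz":0,"spin":10},{"gripper":60,"dx":0,"dy":0,"dz":0,"spin":10},{"gripper":60,"dx":0,"dy":0,"dz":0,"spin":10},{"gripper":60,"dx":0,"dy":0,"dz":0,"spin":9},{"gripper":60,"dx":0,"dy":0,"dz":0,"spin":0},{"gripper":60,"dx":0,"dy":0,"dz":0,"spin":0}], "grip_force": 20}}

```text
time: 1.15
ee_pos: [0.194, 0.5941, 0.2224]
eef_rot: [0.622, 0.783, -0.0, 0.0]
ft_force: [-0.3, -0.5, -1.1]
width: 0.0522
```

```bash
python3 - <<'E'
from h import *
delta([.613,.272,.15],np.radians(13))
E
```

```text
t 1.15 ee [0.194  0.5941 0.2224] tooly deg 13.12 tilt [-0.e+00 -2.e-04 -1.e+00] w 0.0522 F [-0.3 -0.5 -1.1] -> d mm [-408.7  335.    72.5] spin 0.12
```

>>> {"fn": "arm_command", "kwargs": {"increments": [{"gripper":60,"dx":-0.045,"dy":0.037,"dz":0,"spin":0},{"gripper":60,"dx":-0.045,"dy":0.037,"dz":0,"spin":0},{"gripper":60,"dx":-0.045,"dy":0.037,"dz":0,"spin":0},{"gripper":60,"dx":-0.045,"dy":0.037,"dz":0,"spin":0},{"gripper":60,"dx":-0.045,"dy":0.037,"dz":0,"spin":0},{"gripper":60,"dx":-0.045,"dy":0.037,"dz":0,"spin":0},{"gripper":60,"dx":-0.045,"dy":0.037,"dz":0,"spin":0},{"gripper":60,"dx":-0.045,"dy":0.037,"dz":0,"spin":0}]}}

```text
time: 2.15
ee_pos: [0.5643, 0.3081, 0.2227]
eef_rot: [0.622, 0.783, 0.0, -0.0]
ft_force: [-1.1, 0.5, -0.4]
width: 0.0522
```

```bash
python3 - <<'E'
from h import *
delta([.613,.272,.12],np.radians(13))
E
```

```text
t 2.15 ee [0.5643 0.3081 0.2227] tooly deg 13.09 tilt [ 2.e-04  4.e-04 -1.e+00] w 0.0522 F [-1.1  0.5 -0.4] -> d mm [-46.2  39.2 102.7] spin 0.09
```

>>> {"fn": "arm_command", "kwargs": {"increments": [{"gripper":60,"dx":-0.023,"dy":0.02,"dz":0.026,"spin":0},{"gripper":60,"dx":-0.023,"dy":0.019,"dz":0.026,"spin":0},{"gripper":60,"dx":0,"dy":0,"dz":0.026,"spin":0},{"gripper":60,"dx":0,"dy":0,"dz":0.024,"spin":0},{"gripper":60,"dx":0,"dy":0,"dz":0,"spin":0},{"gripper":60,"dx":0,"dy":0,"dz":0,"spin":0},{"gripper":60,"dx":0,"dy":0,"dz":0,"spin":0},{"gripper":60,"dx":0,"dy":0,"dz":0,"spin":0}]}}

```text
time: 3.15
ee_pos: [0.6117, 0.2734, 0.1215]
eef_rot: [0.623, 0.782, 0.001, 0.0]
ft_force: [0.7, 0.0, -0.1]
width: 0.0522
```

```bash
python3 - <<'E'
from h import *
save('wrist','w1')
delta([.613,.272,.12],np.radians(13))
E
```

```text
t 3.2 ee [0.6116 0.2734 0.1212] tooly deg 12.92 tilt [ 9.e-04  6.e-04 -1.e+00] w 0.0523 F [ 0.4  1.  -0.3] -> d mm [-1.7  1.1  1.2] spin -0.08
```

View pics/w1.png

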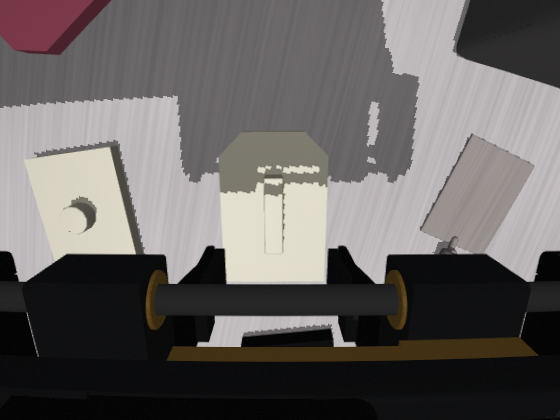

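The wrist view shows the lid centred between the fingers, clipped end at the top (y≈131–160), ridge x≈264–285, y≈175–254. The plain lid is at left and the spatula at right. Crop to measure.

```bash
python3 - <<'E'
from h import *
crop('pics/w1.png',210,125,125,165,5,'pics/w1c.png'); 
im=cv2.imread('pics/w1c.png');print(im.shape);cv2.imwrite('pics/w1c.png',im[:600])
E
```

```text
(825, 625, 3)
```

View pics/w1c.png

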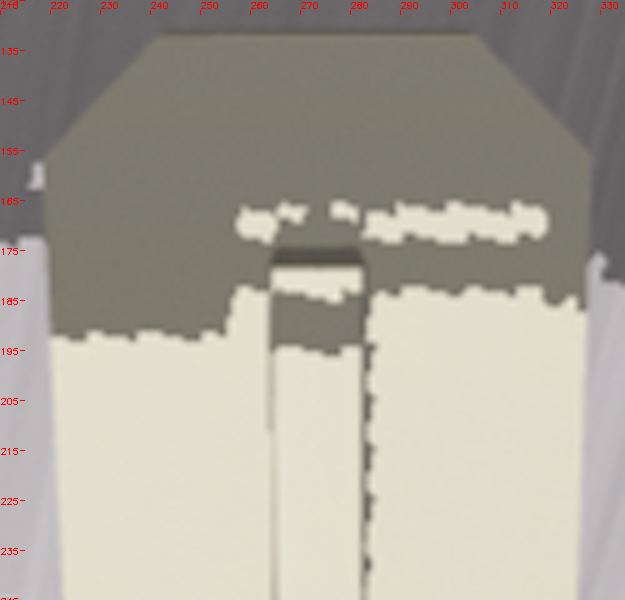

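```bash
python3 - <<'E'
from h import *
import json
W=json.load(open('pics/w1.json'));S=cams.camera_info('scene');D=cams.camera_info('side')
L=[(-.0235,.0625,.017),(.0235,.0625,.017),(-.0425,.0435,.017),(.0425,.0435,.017),(-.007,.03,.035),(.007,.03,.035)]
uv=np.array([(241.6,132.2),(305.2,132.2),(218.8,156.6),(328.4,155.4),(264.2,178.2),(282.4,178.2)])-.4
p,e=fit([(W,L,uv)],[.613,.272,.2]);print('wrist',p.round(4),np.degrees(p[2]),e.reshape(-1,2).round(1).tolist())
Ld=[(.0425,-.0625,.017),(-.0425,-.0625,.017),(-.0425,.0435,.017),(-.0235,.0625,.017),(.0235,.0625,.017),(.0425,.0435,.017)]
ud=np.array([(239.8,284.8),(274.6,282.2),(278.6,319.6),(272,327.2),(250,329.2),(241,322.8)])-.4
Ls=[(-.0425,-.0625,.017),(.0425,-.0625,.017),(.0235,.0625,.017),(-.0235,.0625,.017),(-.0425,.0435,.017)]
us=np.array([(324.75,205.2),(343,222.9),(371.9,202.5),(361.2,191.2),(353.1,190)])-.4
Ls=Ls[:2]+Ls[3:];us=np.delete(us,2,0)
p2,e=fit([(D,Ld,ud),(S,Ls,us)],[.613,.272,.2]);print('ext',p2.round(4),np.degrees(p2[2]),e.round(1))
delta([p[0],p[1],.0215],p[2])
E
```

```text
wrist [0.6094 0.2741 0.2307] 13.21547621500665 [[0.6, -0.5], [-0.8, -0.8], [-0.4, 0.5], [0.2, 1.1], [-0.3, 0.0], [0.7, -0.1]]
ext [0.6096 0.2724 0.2397] 13.731546056269927 [-0.2 -0.  -0.1 -0.4  0.4 -0.6 -0.7 -0.  -0.  -0.1  0.  -0.3  0.3 -1.
  0.5 -0.7  0.5 -0.3 -0.3 -0.2]
t 3.2 ee [0.6116 0.2734 0.1212] tooly deg 12.92 tilt [ 9.e-04  6.e-04 -1.e+00] w 0.0523 F [ 0.4  1.  -0.3] -> d mm [ 1.2 -2.1 99.7] spin -0.29
```

>>> {"fn": "arm_command", "kwargs": {"increments": [{"gripper":60,"dx":0.001,"dy":-0.002,"dz":0.03,"spin":0},{"gripper":60,"dx":0,"dy":0,"dz":0.03,"spin":0},{"gripper":60,"dx":0,"dy":0,"dz":0.025,"spin":0},{"gripper":60,"dx":0,"dy":0,"dz":0.014,"spin":0},{"gripper":60,"dx":0,"dy":0,"dz":0,"spin":0},{"gripper":60,"dx":0,"dy":0,"dz":0,"spin":0},{"gripper":0,"dx":0,"dy":0,"dz":0,"spin":0},{"gripper":0,"dx":0,"dy":0,"dz":0,"spin":0}], "grip_force": 25}}

```text
time: 4.2
ee_pos: [0.6095, 0.2739, 0.0222]
eef_rot: [0.623, 0.782, 0.001, 0.0]
ft_force: [-0.3, 0.8, -0.2]
width: 0.0396
```

>>> {"fn": "arm_command", "kwargs": {"increments": [{"gripper":0,"dx":0,"dy":0,"dz":0,"spin":0},{"gripper":0,"dx":0,"dy":0,"dz":0,"spin":0},{"gripper":0,"dx":0,"dy":0,"dz":0,"spin":0},{"gripper":0,"dx":0,"dy":0,"dz":0,"spin":0},{"gripper":0,"dx":0,"dy":0,"dz":-0.02,"spin":0},{"gripper":0,"dx":0,"dy":0,"dz":-0.04,"spin":0},{"gripper":0,"dx":0,"dy":0,"dz":-0.05,"spin":0},{"gripper":0,"dx":0,"dy":0,"dz":-0.05,"spin":0}]}}

```text
time: 5.2
ee_pos: [0.609, 0.2735, 0.1845]
eef_rot: [0.623, 0.782, 0.0, 0.0]
ft_force: [0.0, 0.6, -1.3]
width: 0.014
```

```bash
python3 - <<'E'
from h import *
save('wrist','w2')
delta([.499,-.147-.09,.24],.17)
E
```

```text
t 5.25 ee [0.6117 0.2745 0.1924] tooly deg 12.88 tilt [ 0.0091  0.0052 -0.9999] w 0.0135 F [2.6 0.9 5. ] -> d mm [-473.4 -223.4  -51.2] spin 3.14
```

View pics/w2.png

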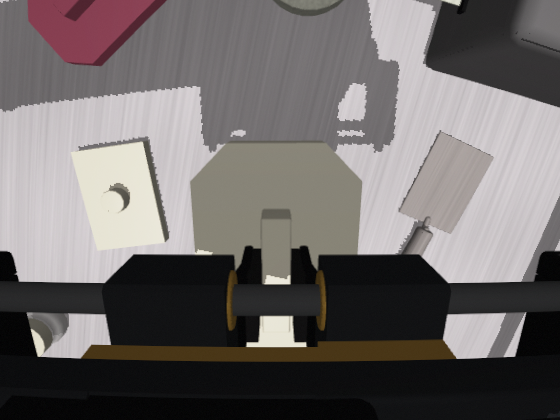

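The lid is held level and square in the gripper (width 14 mm, ridge at x≈262–291). Now I'll carry it high to a pose where the box shows beyond the lid.

>>> {"fn": "arm_command", "kwargs": {"increments": [{"gripper":0,"dx":-0.045,"dy":-0.02,"dz":-0.03,"spin":1},{"gripper":0,"dx":-0.048,"dy":-0.021,"dz":-0.03,"spin":1},{"gripper":0,"dx":-0.052,"dy":-0.022,"dz":-0.02,"spin":1},{"gripper":0,"dx":-0.052,"dy":-0.022,"dz":0,"spin":0},{"gripper":0,"dx":-0.052,"dy":-0.022,"dz":0,"spin":0},{"gripper":0,"dx":-0.052,"dy":-0.022,"dz":0,"spin":0},{"gripper":0,"dx":-0.052,"dy":-0.022,"dz":0,"spin":0},{"gripper":0,"dx":-0.052,"dy":-0.022,"dz":0,"spin":0}]}}

```text
time: 6.25
ee_pos: [0.5128, -0.158, 0.2627]
eef_rot: [0.644, 0.765, 0.001, 0.0]
ft_force: [0.9, 0.9, -2.4]
width: 0.0138
```

```bash
python3 - <<'E'
from h import *
delta([.519,-.26,.28],.17)
E
```

```text
t 6.25 ee [ 0.5128 -0.158   0.2627] tooly deg 9.89 tilt [ 1.6e-03  8.0e-04 -1.0e+00] w 0.0138 F [ 0.9  0.9 -2.4] -> d mm [-101.5  -11.4  -17.4] spin 0.15
```

>>> {"fn": "arm_command", "kwargs": {"increments": [{"gripper":0,"dx":-0.04,"dy":-0.005,"dz":-0.008,"spin":0},{"gripper":0,"dx":-0.035,"dy":-0.005,"dz":-0.005,"spin":0},{"gripper":0,"dx":-0.02,"dy":0,"dz":0,"spin":0},{"gripper":0,"dx":0,"dy":0,"dz":0,"spin":0},{"gripper":0,"dx":0,"dy":0,"dz":0,"spin":0},{"gripper":0,"dx":0,"dy":0,"dz":0,"spin":0},{"gripper":0,"dx":0,"dy":0,"dz":0,"spin":0},{"gripper":0,"dx":0,"dy":0,"dz":0,"spin":0}]}}

```text
time: 7.25
ee_pos: [0.5202, -0.2511, 0.2746]
eef_rot: [0.643, 0.766, 0.0, -0.0]
ft_force: [0.2, -1.5, -2.1]
width: 0.0134
```

```bash
python3 - <<'E'
from h import *
save('wrist','w3')
delta([.519,-.26,.28],.17)
E
```

```text
t 7.3 ee [ 0.5202 -0.2512  0.2746] tooly deg 9.93 tilt [ 1.e-04  2.e-04 -1.e+00] w 0.0136 F [-0.3  0.4 -2.4] -> d mm [-8.4 -2.7 -5.4] spin 0.19
```

View pics/w3.png

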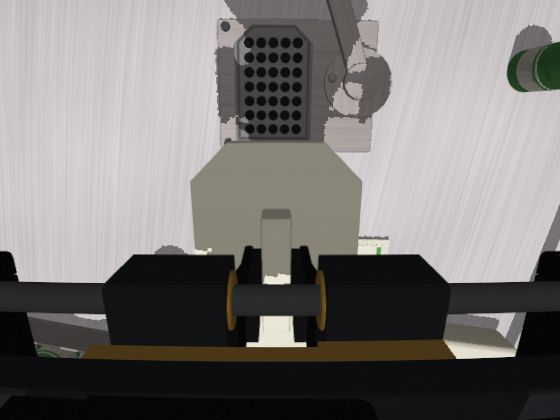

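The box is fully visible beyond the lid: box x≈235–312, y≈26–138, clipped corners at the top (same end as the lid's), with the hinge to the right at about (357,85).

```bash
python3 - <<'E'
from h import *
crop('pics/w3.png',212,0,186,146,4,'pics/w3c.png')
crop('pics/w3.png',185,135,185,120,4,'pics/w3l.png')
E
```

```text
(no output)
```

View pics/w3c.png

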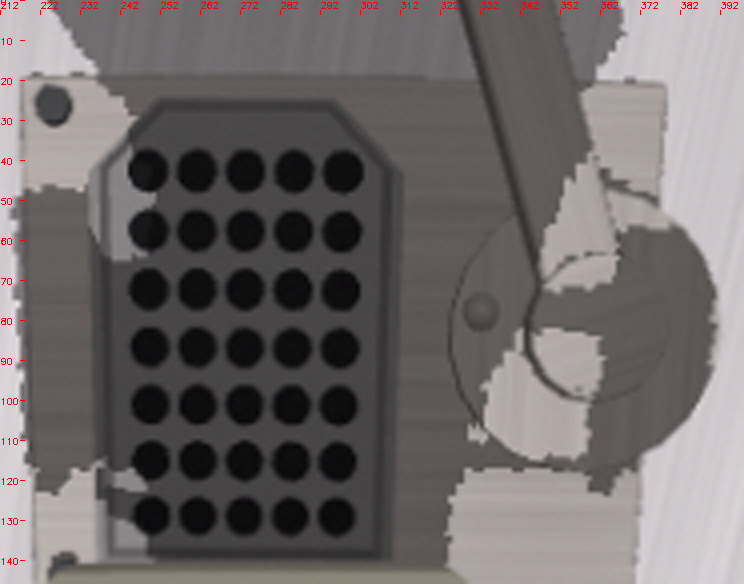

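View pics/w3l.png

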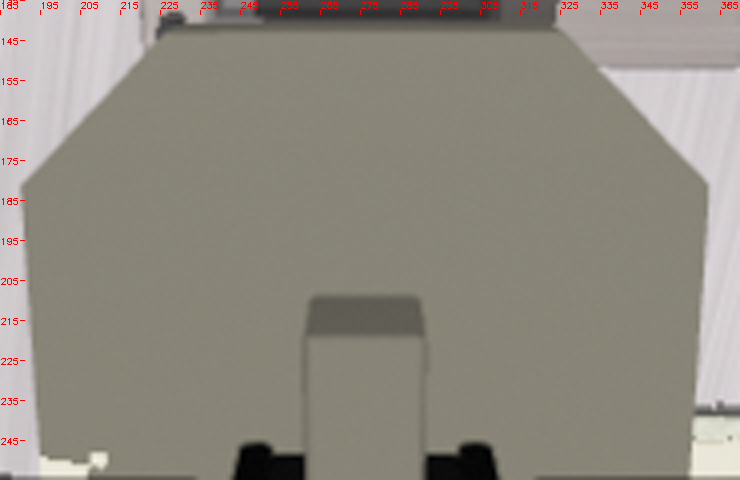

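```bash
python3 - <<'E'
from h import *
import json
W=json.load(open('pics/w3.json'))
R=cv2.Rodrigues(np.array(W['rvec']))[0];print('cam',(-R.T@np.array(W['tvec'])).round(4))
def px(c): return np.array(c,float)/4+[212,0]-.4
th=Ro.from_quat(W['q']).as_matrix()
def loc(P): # tool frame coords rel TCP
    return ((P-np.array(W['ee']))@th*1000).round(1)
pts={'inL':(107,350),'inR':(383,350),'inT':(248,108),'inB':(245,550),'outL':(95,350),'outR':(397,350),'outT':(248,100),'outB':(245,557),
 'cTL':(162,108),'cTR':(332,108)}
for k,v in pts.items(): print(k,[loc(unproj(W,[px(v)],z))[0][:2].tolist() for z in (.055,.052)])
w=[(148,171),(342,171),(152,517),(337,517)]
P=unproj(W,[px(v) for v in w],.055);print('wells',loc(P)[:,:2].tolist())
E
```

```text
cam [ 0.5068 -0.1767  0.4364]
inL [[104.1, -39.8], [104.3, -40.1]]
inR [[104.0, 32.8], [104.2, 33.1]]
inT [[163.0, -2.6], [163.7, -2.6]]
inB [[52.1, -3.6], [51.9, -3.6]]
outL [[104.1, -43.0], [104.3, -43.3]]
outR [[104.0, 36.5], [104.2, 36.8]]
outT [[164.9, -2.6], [165.6, -2.6]]
outB [[50.2, -3.6], [50.0, -3.6]]
cTL [[163.1, -24.4], [163.8, -24.6]]
cTR [[163.1, 18.8], [163.8, 18.9]]
wells [[148.1, -28.2], [148.0, 21.5], [60.9, -28.7], [60.8, 21.3]]
```

```bash
python3 - <<'E'
from h import *
import json
W=json.load(open('pics/w3.json'))
th=Ro.from_quat(W['q']).as_matrix()
def loc(P): return ((P-np.array(W['ee']))@th*1000)
zt=W['ee'][2]-.0052
px=lambda c: np.array(c,float)/4+[185,135]-.4
P=loc(unproj(W,[px(v) for v in [(170,27),(558,30),(22,187),(708,187),(40,450),(690,450)]],zt))
Q=loc(unproj(W,[px(v) for v in [(308,336),(422,336)]],zt+.018))
print(P.round(1)[:,:2].tolist(),Q.round(1)[:,:2].tolist())
# fit lid pose
L=[(-.0235,.0625,0),(.0235,.0625,0),(-.0425,.0435,0),(.0425,.0435,0),(-.007,.03,.018),(.007,.03,.018)]
L=np.array(L)+[0,0,zt]
uv=np.array([px(v) for v in [(170,27),(558,30),(22,187),(708,187),(308,336),(422,336)]])
p,e=fit([(W,L,uv)],[.52,-.25,.17]);print(p,e.reshape(-1,2).round(1).tolist());print('lid in tool',loc(np.array([[p[0],p[1],zt]])).round(1),'yaw vs tooly',np.degrees(p[2])-9.93)
# box fit : inner (70x110, z .055), clip at inner
px=lambda c: np.array(c,float)/4+[212,0]-.4
i=.055;k=.052
# use wells for yaw + center lines
bc=W['ee']+th@np.array([.1076,-.0035,0]);print('box centre',bc.round(4))
# hinge check: plate edge
h=unproj(W,[px((582,330))],.079);print('plate centre in tool',loc(h).round(1))
E
```

```text
[[63.4, -23.6], [63.0, 22.7], [44.0, -42.7], [43.9, 42.0], [9.2, -42.7], [9.2, 42.0]] [[30.2, -6.8], [30.2, 6.1]]
[ 0.51969013 -0.25077601  0.17194659] [[-0.4, 0.8], [0.8, 0.2], [-0.4, -0.0], [0.2, 0.1], [-1.3, -0.4], [1.1, -0.4]]
lid in tool [[ 0.4 -0.5  5.2]] yaw vs tooly -0.0781858203316883
box centre [ 0.4982 -0.1457  0.2746]
plate centre in tool [[107.3  79.8 195.6]]
```

Lid in hand is centred to 0.4 mm. The box centre is at about (107.6, −3.5) mm in the tool frame, aligned within 0.2°. The hinge cross-check gives 83 mm against 85, so I split the difference with dy ≈ −3.5. Next I move over the box and look.

>>> {"fn": "arm_command", "kwargs": {"increments": [{"gripper":0,"dx":0.03,"dy":-0.0035,"dz":0,"spin":0},{"gripper":0,"dx":0.04,"dy":0,"dz":0,"spin":0},{"gripper":0,"dx":0.037,"dy":0,"dz":0,"spin":0},{"gripper":0,"dx":0,"dy":0,"dz":0.05,"spin":0},{"gripper":0,"dx":0,"dy":0,"dz":0.06,"spin":0},{"gripper":0,"dx":0,"dy":0,"dz":0.05,"spin":0},{"gripper":0,"dx":0,"dy":0,"dz":0,"spin":0},{"gripper":0,"dx":0,"dy":0,"dz":0,"spin":0}]}}

```text
time: 8.3
ee_pos: [0.4994, -0.1471, 0.1165]
eef_rot: [0.644, 0.765, 0.001, 0.001]
ft_force: [1.1, -0.6, -1.6]
width: 0.0138
```

```bash
python3 - <<'E'
from h import *
delta([.4980,-.1462,.064],np.radians(9.93))
save('side','s4');save('scene','sc4')
crop('pics/s4.png',255,120,110,110,6,'pics/s4c.png')
crop('pics/sc4.png',160,140,110,100,6,'pics/sc4c.png')
E
```

```text
t 8.3 ee [ 0.4994 -0.1471  0.1165] tooly deg 9.89 tilt [ 2.1e-03 -3.0e-04 -1.0e+00] w 0.0138 F [ 1.1 -0.6 -1.6] -> d mm [ 1.2 -1.4 52.5] spin -0.04
```

View pics/s4c.png

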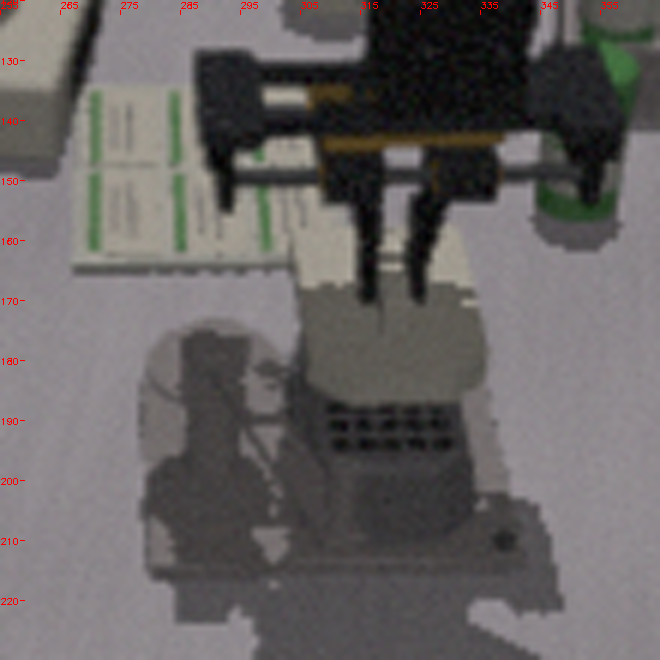

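View pics/sc4c.png

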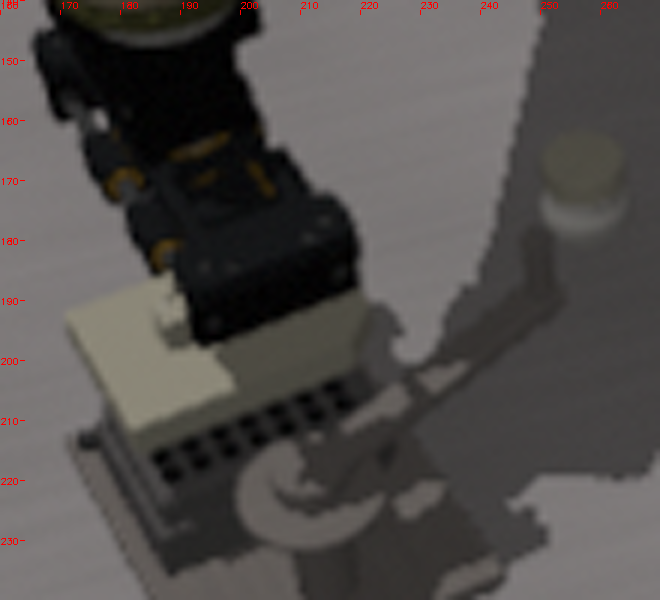

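The lid hovers over the box aligned, clipped end towards the camera, and the brace is clear. Descending in steps.

>>> {"fn": "arm_command", "kwargs": {"increments": [{"gripper":0,"dx":0.001,"dy":-0.0015,"dz":0.01,"spin":0},{"gripper":0,"dx":0,"dy":0,"dz":0.01,"spin":0},{"gripper":0,"dx":0,"dy":0,"dz":0.008,"spin":0},{"gripper":0,"dx":0,"dy":0,"dz":0.006,"spin":0},{"gripper":0,"dx":0,"dy":0,"dz":0,"spin":0},{"gripper":0,"dx":0,"dy":0,"dz":0,"spin":0},{"gripper":0,"dx":0,"dy":0,"dz":0,"spin":0},{"gripper":0,"dx":0,"dy":0,"dz":0,"spin":0}]}}

```text
time: 9.4
ee_pos: [0.4968, -0.1459, 0.0807]
eef_rot: [0.643, 0.766, 0.0, 0.0]
ft_force: [0.8, 0.8, -2.1]
width: 0.0134
```

```bash
python3 - <<'E'
from h import *
delta([.4979,-.1464,.063],np.radians(9.93))
E
```

```text
t 9.4 ee [ 0.4968 -0.1459  0.0807] tooly deg 9.91 tilt [ 4.e-04  1.e-04 -1.e+00] w 0.0134 F [ 0.8  0.8 -2.1] -> d mm [-0.6  1.  17.7] spin -0.02
```

>>> {"fn": "arm_command", "kwargs": {"increments": [{"gripper":0,"dx":-0.0005,"dy":0.0005,"dz":0.003,"spin":0},{"gripper":0,"dx":0,"dy":0,"dz":0.003,"spin":0},{"gripper":0,"dx":0,"dy":0,"dz":0.002,"spin":0},{"gripper":0,"dx":0,"dy":0,"dz":0.002,"spin":0},{"gripper":0,"dx":0,"dy":0,"dz":0,"spin":0},{"gripper":0,"dx":0,"dy":0,"dz":0,"spin":0},{"gripper":0,"dx":0,"dy":0,"dz":0,"spin":0},{"gripper":0,"dx":0,"dy":0,"dz":0,"spin":0}]}}

```text
time: 10.4
ee_pos: [0.4973, -0.1463, 0.0706]
eef_rot: [0.643, 0.766, 0.0, 0.0]
ft_force: [0.4, 0.3, -2.2]
width: 0.0139
```

```bash
python3 - <<'E'
from h import *
delta([.4979,-.1464,.063],np.radians(9.93));print(np.round(read_state()['torque'],2))
E
```

```text
t 10.4 ee [ 0.4973 -0.1463  0.0706] tooly deg 9.91 tilt [ 2.e-04  1.e-04 -1.e+00] w 0.0139 F [ 0.4  0.3 -2.2] -> d mm [-0.2  0.6  7.6] spin -0.02
[-0.09  0.04  0.04]
```

No contact force with the skirt already below the bevel, so it is on. Going down to seat.

>>> {"fn": "arm_command", "kwargs": {"increments": [{"gripper":0,"dx":0,"dy":0,"dz":0.003,"spin":0},{"gripper":0,"dx":0,"dy":0,"dz":0.003,"spin":0},{"gripper":0,"dx":0,"dy":0,"dz":0.002,"spin":0},{"gripper":0,"dx":0,"dy":0,"dz":0,"spin":0},{"gripper":0,"dx":0,"dy":0,"dz":0,"spin":0},{"gripper":0,"dx":0,"dy":0,"dz":0,"spin":0},{"gripper":0,"dx":0,"dy":0,"dz":0,"spin":0},{"gripper":0,"dx":0,"dy":0,"dz":0,"spin":0}]}}

```text
time: 11.4
ee_pos: [0.4972, -0.1464, 0.0625]
eef_rot: [0.643, 0.766, 0.0, -0.0]
ft_force: [-1.6, 0.1, 0.1]
width: 0.0135
```

```bash
python3 - <<'E'
from h import *
delta([.4979,-.1464,.063],np.radians(9.93));print(np.round(read_state()['torque'],2))
E
```

```text
t 11.4 ee [ 0.4972 -0.1464  0.0625] tooly deg 9.91 tilt [-1.e-04  1.e-04 -1.e+00] w 0.0135 F [-1.6  0.1  0.1] -> d mm [-0.2  0.7 -0.5] spin -0.02
[-0.11  0.34 -0.  ]
```

>>> {"fn": "arm_command", "kwargs": {"increments": [{"gripper":0,"dx":0,"dy":0,"dz":0.001,"spin":0},{"gripper":0,"dx":0,"dy":0,"dz":0,"spin":0},{"gripper":0,"dx":0,"dy":0,"dz":0,"spin":0},{"gripper":35,"dx":0,"dy":0,"dz":0,"spin":0},{"gripper":35,"dx":0,"dy":0,"dz":0,"spin":0},{"gripper":35,"dx":0,"dy":0,"dz":0,"spin":0},{"gripper":35,"dx":0,"dy":0,"dz":0,"spin":0},{"gripper":35,"dx":0,"dy":0,"dz":0,"spin":0}]}}

```text
time: 12.4
ee_pos: [0.4972, -0.1463, 0.0615]
eef_rot: [0.643, 0.766, 0.0, -0.0]
ft_force: [0.6, -0.3, -0.3]
width: 0.0302
```

```bash
python3 - <<'E'
from h import *
delta([.4979,-.1464,.063],np.radians(9.93));print(np.round(read_state()['torque'],2))
save('wrist','w5')
E
```

```text
t 12.4 ee [ 0.4972 -0.1463  0.0615] tooly deg 9.91 tilt [-1.e-04  0.e+00 -1.e+00] w 0.0302 F [ 0.6 -0.3 -0.3] -> d mm [-0.2  0.7 -1.5] spin -0.02
[-0.08  0.1  -0.  ]
```

View pics/w5.png

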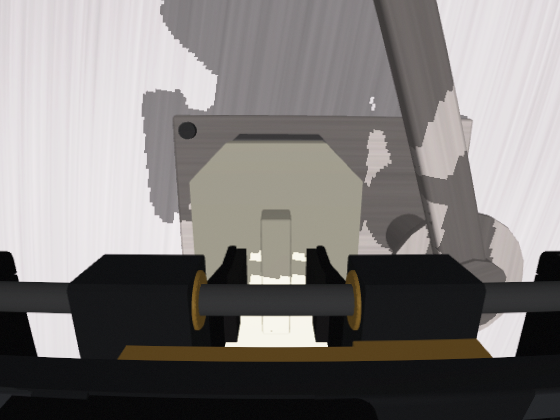

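The lid lies level on the box, fingers clear of the ridge (x≈262–291), brace still at right. Lift straight up and verify.

>>> {"fn": "arm_command", "kwargs": {"increments": [{"gripper":35,"dx":0,"dy":0,"dz":-0.02,"spin":0},{"gripper":35,"dx":0,"dy":0,"dz":-0.03,"spin":0},{"gripper":35,"dx":0,"dy":0,"dz":-0.045,"spin":0},{"gripper":0,"dx":0,"dy":0,"dz":-0.045,"spin":0},{"gripper":0,"dx":0,"dy":0,"dz":-0.03,"spin":0},{"gripper":0,"dx":0,"dy":0,"dz":0,"spin":0},{"gripper":0,"dx":0,"dy":0,"dz":0,"spin":0},{"gripper":0,"dx":0,"dy":0,"dz":0,"spin":0}]}}

```text
time: 13.45
ee_pos: [0.4967, -0.1462, 0.2304]
eef_rot: [0.643, 0.766, -0.001, -0.001]
ft_force: [-0.2, -0.3, -0.6]
width: 0.0006
```

```bash
python3 - <<'E'
from h import *
delta([.536,.014,.23],np.radians(-62.3));print(np.round(read_state()['joint_positions'],2))
save('wrist','w6');save('side','s6');save('scene','sc6')
crop('pics/s6.png',265,155,100,90,7,'pics/s6c.png')
crop('pics/sc6.png',165,165,105,85,7,'pics/sc6c.png')
E
```

```text
t 13.45 ee [ 0.4967 -0.1462  0.2304] tooly deg 9.91 tilt [-1.8e-03  1.0e-04 -1.0e+00] w 0.0006 F [-0.2 -0.3 -0.6] -> d mm [151.1  66.3   0.4] spin 72.21
[-0.38  0.09  0.61  1.76 -0.05  1.32  0.42]
```

View pics/w6.png

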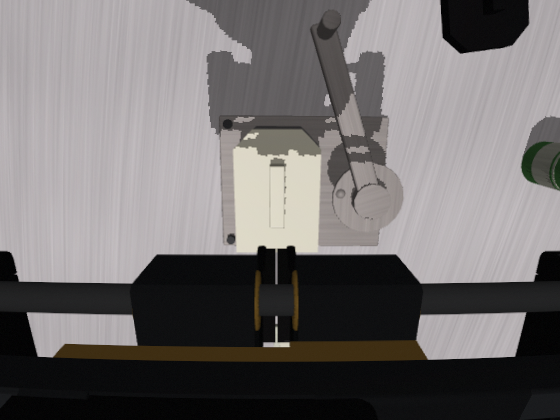

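View pics/s6c.png

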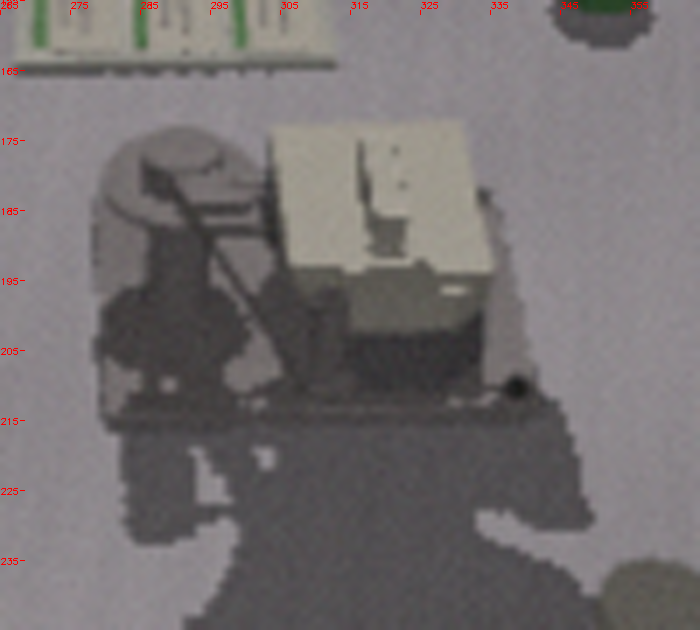

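View pics/sc6c.png

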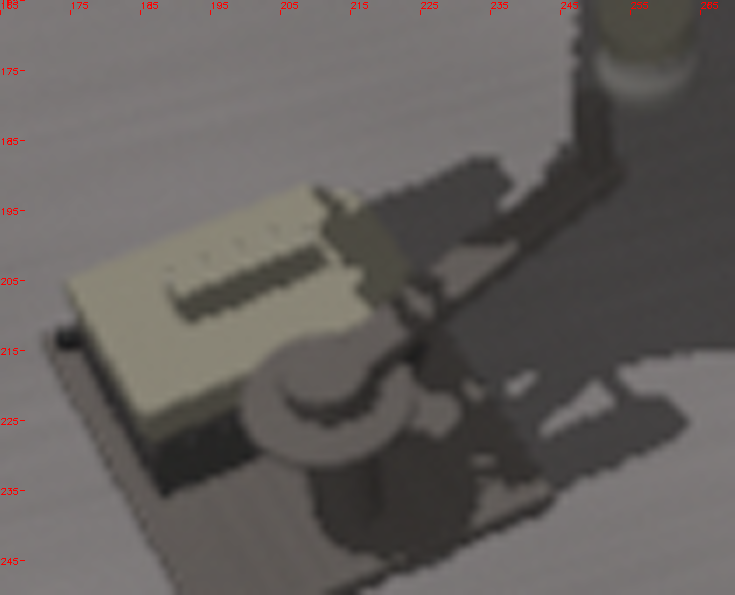

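The lid is level on the box with its clipped end over the box's clipped end. In w6 the stud top is at (331,20) and the hinge cap at (371,201).

```bash
python3 - <<'E'
from h import *
import json
W=json.load(open('pics/w6.json'))
crop('pics/w6.png',225,0,185,150,4,'pics/w6c.png')
st=unproj(W,[(331,20)],.126)[0];hg=unproj(W,[(371,201)],.092)[0];print(st.round(4),hg.round(4),np.linalg.norm((st-hg)[:2]))
H=np.array([.581,-.1317]);d=st[:2]-H;print('fromH',np.linalg.norm(d),np.degrees(np.arctan2(d[1],d[0])),'joint',np.arctan2(d[1],d[0])-np.radians(99.9))
L=unproj(W,[(235,150),(321,150),(235,249),(319,251)],.058);print('lid w',np.linalg.norm(L[0]-L[1]),L.round(3).tolist())
E
```

```text
[ 5.103e-01 -5.000e-04  1.260e-01] [ 0.5805 -0.1308  0.092 ] 0.14801870365370393
fromH 0.1490363467370469 118.29838656540319 joint 0.3211124226209765
lid w 0.08279297398334709 [[0.45, -0.111, 0.058], [0.531, -0.097, 0.058], [0.464, -0.212, 0.058], [0.551, -0.199, 0.058]]
```

View pics/w6c.png

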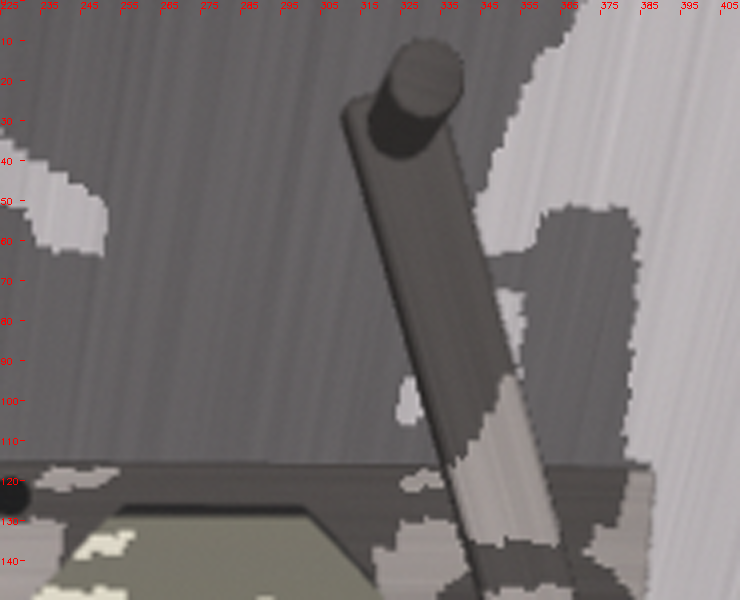

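>>> {"fn": "arm_command", "kwargs": {"increments": [{"gripper":0,"dx":0.05,"dy":0.022,"dz":0,"spin":0},{"gripper":0,"dx":0.05,"dy":0.022,"dz":0,"spin":0},{"gripper":0,"dx":0.05,"dy":0.021,"dz":0,"spin":0},{"gripper":0,"dx":0,"dy":0,"dz":0,"spin":10},{"gripper":0,"dx":0,"dy":0,"dz":0,"spin":10},{"gripper":0,"dx":0,"dy":0,"dz":0,"spin":10},{"gripper":0,"dx":0,"dy":0,"dz":0,"spin":10},{"gripper":0,"dx":0,"dy":0,"dz":0,"spin":10}]}}

```text
time: 14.6
ee_pos: [0.5353, 0.0126, 0.2312]
eef_rot: [0.908, 0.419, -0.0, -0.0]
ft_force: [0.1, 1.2, -0.0]
width: 0.0006
```

>>> {"fn": "arm_command", "kwargs": {"increments": [{"gripper":0,"dx":0,"dy":0,"dz":0,"spin":10},{"gripper":0,"dx":0,"dy":0,"dz":0,"spin":10},{"gripper":0,"dx":0,"dy":0,"dz":0.03,"spin":1.6},{"gripper":0,"dx":0,"dy":0,"dz":0.03,"spin":0},{"gripper":0,"dx":0,"dy":0,"dz":0,"spin":0},{"gripper":0,"dx":0,"dy":0,"dz":0,"spin":0},{"gripper":0,"dx":0,"dy":0,"dz":0,"spin":0},{"gripper":0,"dx":0,"dy":0,"dz":0,"spin":0}]}}

```text
time: 15.6
ee_pos: [0.5359, 0.0127, 0.1723]
eef_rot: [0.97, 0.245, 0.001, -0.0]
ft_force: [0.3, 0.4, -0.5]
width: 0.0004
```

```bash
python3 - <<'E'
from h import *
delta([.535,.0132,.099],np.radians(-61.7));print(np.round(read_state()['joint_positions'],2))
save('wrist','w7')
E
```

```text
t 15.6 ee [0.5359 0.0127 0.1723] tooly deg -61.69 tilt [ 1.2e-03  5.0e-04 -1.0e+00] w 0.0004 F [ 0.3  0.4 -0.5] -> d mm [-0.6 -0.9 73.3] spin 0.01
[-0.61  0.18  0.57  1.79 -0.1   1.2  -1.09]
```

View pics/w7.png

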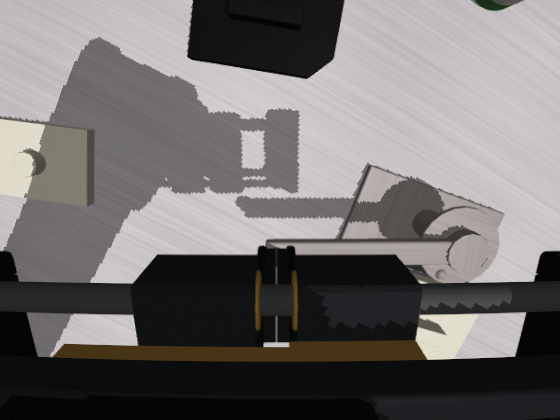

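The closed fingers are on the outer (clockwise) side of the brace end, and the brace runs horizontally at y≈250. Descending beside the stud.

>>> {"fn": "arm_command", "kwargs": {"increments": [{"gripper":0,"dx":0,"dy":-0.001,"dz":0.025,"spin":0},{"gripper":0,"dx":0,"dy":0,"dz":0.025,"spin":0},{"gripper":0,"dx":0,"dy":0,"dz":0.015,"spin":0},{"gripper":0,"dx":0,"dy":0,"dz":0.008,"spin":0},{"gripper":0,"dx":0,"dy":0,"dz":0,"spin":0},{"gripper":0,"dx":0,"dy":0,"dz":0,"spin":0},{"gripper":0,"dx":0,"dy":0,"dz":0,"spin":0},{"gripper":0,"dx":0,"dy":0,"dz":0,"spin":0}]}}

```text
time: 16.65
ee_pos: [0.5352, 0.0136, 0.0989]
eef_rot: [0.97, 0.245, 0.0, -0.0]
ft_force: [0.3, 1.1, 0.4]
width: 0.0004
```

```bash
cat >> h.py <<'E'
H=np.array([.581,-.1315]);Y0=np.radians(99.9)
def plan(step):
    s=read_state();R=Ro.from_quat(s['eef_rot']).as_matrix()[:2,:2];p=np.array(s['ee_pos'])[:2]-H
    # pusher: ideal offsets
    tx=np.arctan2(R[1,0],R[0,0]);phi=tx+np.pi/2
    u=np.array([np.cos(phi),np.sin(phi)]);t=np.array([-u[1],u[0]])
    print('t',round(s['time'],2),'ee',np.round(s['ee_pos'],4),'F',np.round(s['ft_force'],1),'F in tool',np.round(R.T@np.array(s['ft_force'])[:2],1),'tool-aligned brace angle',round(phi-Y0,3),'radial',(p@u).round(4),'tang',(p@t).round(4),'=> stud angle if touching',round(phi-Y0+np.arcsin((p@t+.0165)/.15),3))
    d=np.radians(step);Rd=np.array([[np.cos(d),-np.sin(d)],[np.sin(d),np.cos(d)]])
    print('row shift mm',(R.T@(Rd@p-p)*1000).round(2),'spin',-step)
E
python3 - <<'E'
from h import *
plan(5)
E
```

```text
t 16.65 ee [0.5352 0.0136 0.0989] F [0.3 1.1 0.4] F in tool [ 0.8 -0.8] tool-aligned brace angle 0.321 radial 0.1494 tang -0.0285 => stud angle if touching 0.241
row shift mm [-13.13  -1.91] spin -5
```

>>> {"fn": "arm_command", "kwargs": {"increments": [{"gripper":0,"dx":-0.006,"dy":0,"dz":0,"spin":0},{"gripper":0,"dx":-0.005,"dy":0,"dz":0,"spin":0},{"gripper":0,"dx":-0.013,"dy":-0.001,"dz":0,"spin":-5},{"gripper":0,"dx":-0.013,"dy":-0.001,"dz":0,"spin":-5},{"gripper":0,"dx":-0.013,"dy":-0.001,"dz":0,"spin":-5},{"gripper":0,"dx":-0.013,"dy":-0.001,"dz":0,"spin":-5},{"gripper":0,"dx":0,"dy":0,"dz":0,"spin":0},{"gripper":0,"dx":0,"dy":0,"dz":0,"spin":0}]}}

```text
time: 17.65
ee_pos: [0.4812, -0.0184, 0.0986]
eef_rot: [0.913, 0.408, 0.0, -0.0]
ft_force: [0.2, 0.0, -0.4]
width: 0.0005
```

```bash
python3 - <<'E'
from h import *
plan(5)
save('scene','sc8');crop('pics/sc8.png',140,120,140,120,5,'pics/sc8c.png')
E
```

```text
t 17.65 ee [ 0.4812 -0.0184  0.0986] F [ 0.2  0.  -0.4] F in tool [0.2 0.1] tool-aligned brace angle 0.669 radial 0.1497 tang -0.0178 => stud angle if touching 0.66
row shift mm [-13.12  -0.98] spin -5
```

View pics/sc8c.png

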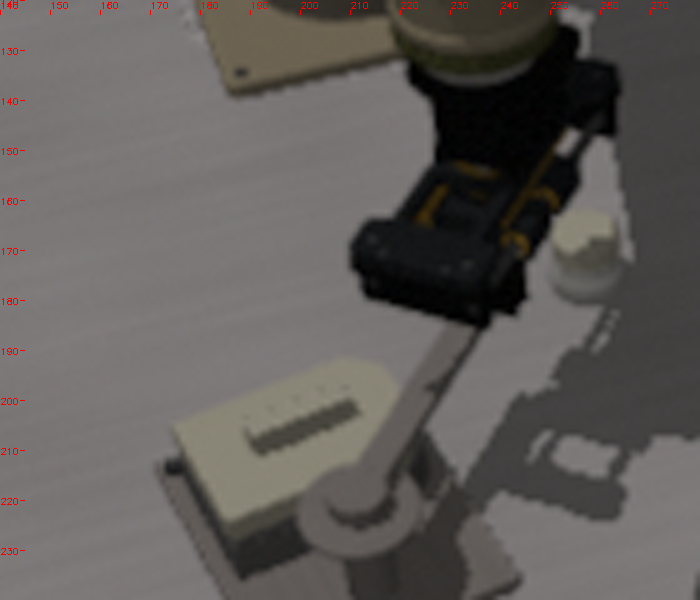

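The brace is following (about 0.66 rad). Continuing the arc.

>>> {"fn": "arm_command", "kwargs": {"increments": [{"gripper":0,"dx":-0.013,"dy":-0.001,"dz":0,"spin":-5},{"gripper":0,"dx":-0.013,"dy":-0.001,"dz":0,"spin":-5},{"gripper":0,"dx":-0.013,"dy":-0.001,"dz":0,"spin":-5},{"gripper":0,"dx":-0.013,"dy":-0.001,"dz":0,"spin":-5},{"gripper":0,"dx":-0.013,"dy":-0.001,"dz":0,"spin":-5},{"gripper":0,"dx":0,"dy":0,"dz":0,"spin":0},{"gripper":0,"dx":0,"dy":0,"dz":0,"spin":0},{"gripper":0,"dx":0,"dy":0,"dz":0,"spin":0}]}}

```text
time: 18.7
ee_pos: [0.4432, -0.0705, 0.0985]
eef_rot: [0.802, 0.597, -0.0, 0.0]
ft_force: [0.4, 0.1, -0.5]
width: 0.0005
```

```bash
python3 - <<'E'
from h import *
plan(5)
E
```

```text
t 18.7 ee [ 0.4432 -0.0705  0.0985] F [ 0.4  0.1 -0.5] F in tool [0.2 0.4] tool-aligned brace angle 1.106 radial 0.1496 tang -0.0187 => stud angle if touching 1.091
row shift mm [-13.11  -1.06] spin -5
```

>>> {"fn": "arm_command", "kwargs": {"increments": [{"gripper":0,"dx":-0.0105,"dy":-0.0008,"dz":0,"spin":-4},{"gripper":0,"dx":-0.0105,"dy":-0.0008,"dz":0,"spin":-4},{"gripper":0,"dx":-0.0105,"dy":-0.0008,"dz":0,"spin":-4},{"gripper":0,"dx":-0.0105,"dy":-0.0008,"dz":0,"spin":-4},{"gripper":0,"dx":-0.0105,"dy":-0.0008,"dz":0,"spin":-4},{"gripper":0,"dx":0,"dy":0,"dz":0,"spin":0},{"gripper":0,"dx":0,"dy":0,"dz":0,"spin":0},{"gripper":0,"dx":0,"dy":0,"dz":0,"spin":0}]}}

```text
time: 19.7
ee_pos: [0.4312, -0.1216, 0.0985]
eef_rot: [0.687, 0.727, 0.0, -0.0]
ft_force: [-0.8, -0.4, -0.6]
width: 0.0007
```

```bash
python3 - <<'E'
from h import *
plan(5)
save('scene','sc9');crop('pics/sc9.png',140,120,140,120,5,'pics/sc9c.png')
save('side','s9');crop('pics/s9.png',255,120,120,110,5,'pics/s9c.png')
E
```

```text
t 19.7 ee [ 0.4312 -0.1216  0.0985] F [-0.8 -0.4 -0.6] F in tool [-0.4 -0.8] tool-aligned brace angle 1.455 radial 0.149 tang -0.0185 => stud angle if touching 1.442
row shift mm [-13.06  -1.04] spin -5
```

View pics/sc9c.png

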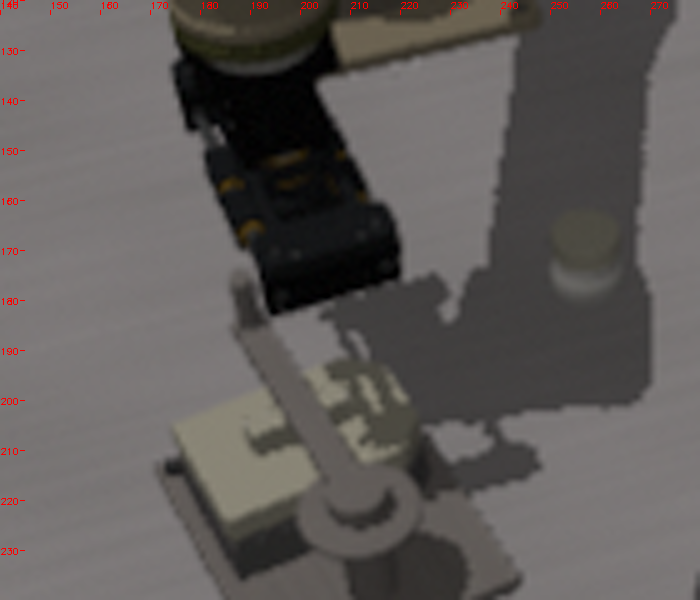

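View pics/s9c.png

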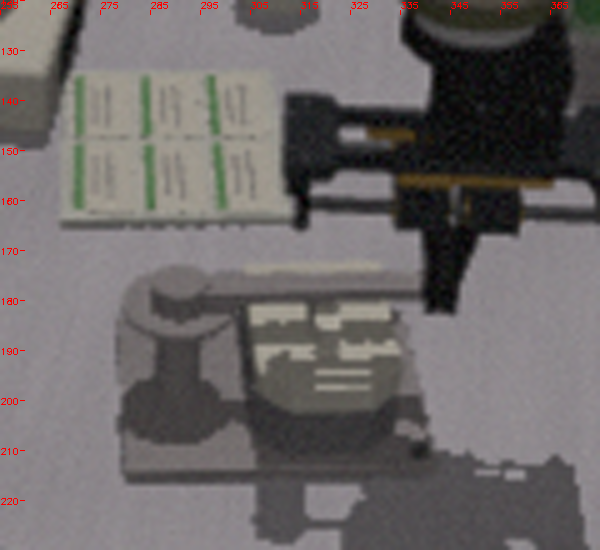

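The force is gone and the brace lies across the lid's middle, so it appears to have snapped home. Backing off, then lifting.

>>> {"fn": "arm_command", "kwargs": {"increments": [{"gripper":0,"dx":0.01,"dy":0,"dz":0,"spin":0},{"gripper":0,"dx":0.015,"dy":0,"dz":0,"spin":0},{"gripper":0,"dx":0,"dy":0,"dz":-0.03,"spin":0},{"gripper":0,"dx":0,"dy":0,"dz":-0.04,"spin":0},{"gripper":0,"dx":0,"dy":0,"dz":-0.04,"spin":0},{"gripper":0,"dx":-0.02,"dy":0.02,"dz":-0.04,"spin":0},{"gripper":0,"dx":-0.03,"dy":0.02,"dz":0,"spin":0},{"gripper":0,"dx":0,"dy":0,"dz":0,"spin":0}]}}

```text
time: 20.8
ee_pos: [0.4732, -0.1459, 0.2487]
eef_rot: [0.687, 0.726, -0.0, 0.001]
ft_force: [-0.1, 1.3, -0.1]
width: 0.0003
```

```bash
python3 - <<'E'
from h import *
delta([.5,-.2,.3])
save('wrist','w10');save('scene','sc10');save('side','s10')
crop('pics/sc10.png',160,140,120,100,6,'pics/sc10c.png')
E
```

```text
t 20.8 ee [ 0.4732 -0.1459  0.2487] tooly deg 3.17 tilt [ 3.0e-04 -1.2e-03 -1.0e+00] w 0.0003 F [-0.1  1.3 -0.1] -> d mm [-55.6  23.8 -51.3] spin None
```

View pics/w10.png

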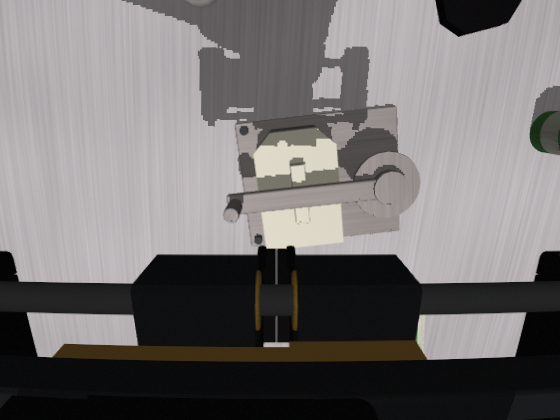

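View pics/sc10c.png

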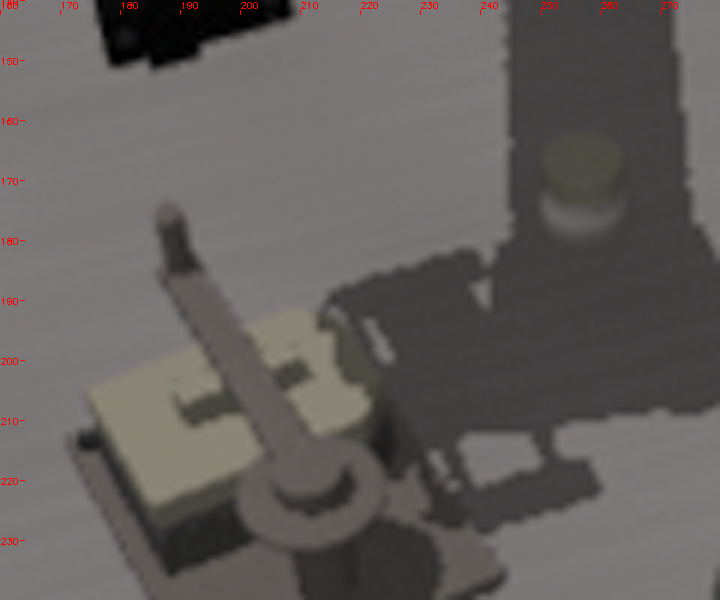

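View pics/s10.png

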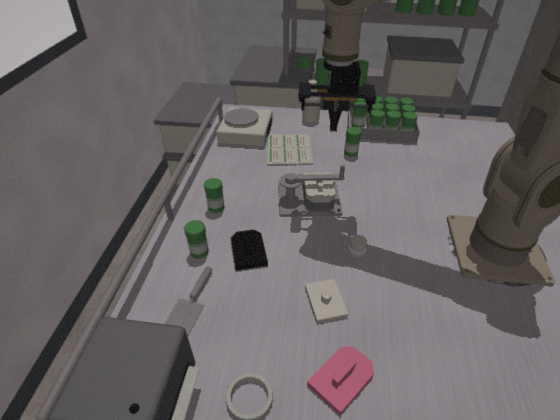

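The brace crosses the lid's middle and the bystanders are unmoved. Now the brace angle and lid pose in numbers.

```bash
python3 - <<'E'
from h import *
import json
crop('pics/w10.png',215,100,210,155,3,'pics/w10c.png')
W=json.load(open('pics/w10.json'));S=json.load(open('pics/sc10.json'));D=json.load(open('pics/s10.json'))
def ang(P,H=H): d=P[:2]-H;return np.linalg.norm(d).round(4),round(float(np.arctan2(d[1],d[0])%(2*np.pi)-Y0),3)
st=unproj(W,[(231,214)],.126)[0];hg=unproj(W,[(389.5,186)],.092)[0]
print(st.round(4),hg.round(4),ang(st),ang(st,hg[:2]))
print('scene',ang(unproj(S,[(188,175)],.126)[0]),'expected',(H+.15*np.array([np.cos(Y0+1.57),np.sin(Y0+1.57)])).round(4))
for th in (1.4,1.5,1.57):
    P=np.r_[H+.15*np.array([np.cos(Y0+th),np.sin(Y0+th)]),.126];print(th,proj(W,P).round(1),proj(S,P).round(1),proj(D,P).round(1))
E
```

```text
[ 0.4345 -0.1551  0.126 ] [ 0.5797 -0.1294  0.092 ] (np.float64(0.1484), 1.558) (np.float64(0.1474), 1.573)
scene (np.float64(0.1464), 1.585) expected [ 0.4332 -0.1572]
1.4 [[227.4 187.3]] [[196.9 171.3]] [[343.5 170.7]]
1.5 [[228.  204.5]] [[191.8 172.7]] [[343.3 167.6]]
1.57 [[229.4 216.2]] [[188.3 174. ]] [[342.9 165.5]]
```

View pics/w10c.png

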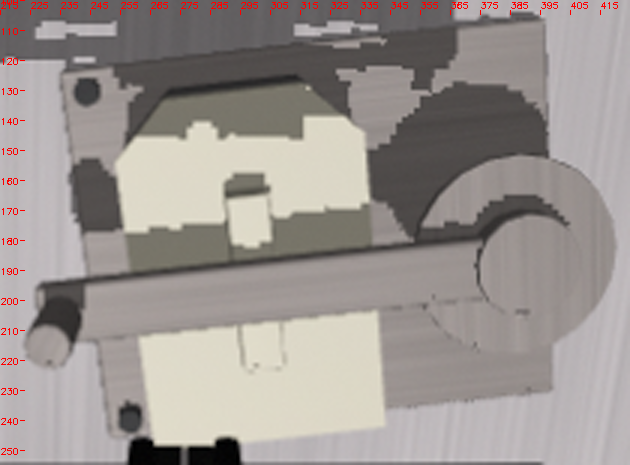

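The three views put the brace at 1.56–1.585 rad, which is home. The lid is square under it and the arm is clear. Handing in.

```bash
python3 - <<'E'
from bench import job,read_state
print(job.close_job(),read_state()['time'])
E
```

```text
the job is handed in; nothing more can be done
the job is handed in; nothing more can be done
```

I put the white clipped-corner lid on the plate box, clipped end over clipped end, and let go of it. Then I swung the brace over it by its stud and backed the arm clear. The job was handed in at about 21 s of the 54 s allowed; no verdict was reported.

**Lid:** It went down without resistance and met its seat at the expected height: the force reading changed at about 62 mm tool height, against about 63 mm expected. After release it looked level and square to the box. I checked the final seating by contact and by eye, and the brace also passed over the lid freely; I did not measure the seated lid's pose precisely.

**Brace:** Wrist and scene pictures put it at 1.56–1.585 rad, with no force left on the fingers, so it appears to have snapped home.

**Bystanders:** The last side picture shows the other things on the bench where they were.

**Disagreements:** Before placing, the wrist view put the hinge 83 mm from the box centre instead of the stated 85 mm. It also showed the box about 3 mm too wide, so I aimed between the two centre estimates. My readings of the stud's distance from the hinge were 1.6–3.6 mm short of 150 mm.

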